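# Push the punch rack into its bench lane past the sprung drop gate

## Task

Put the wooden punch rack away in its lane: press the yellow bar down with one fingertip so that the red gate arm lifts, and, keeping it held up clear of the rack, push the rack along the lane with the other finger until it is fully home against the end stop. Then let the gate spring shut behind the rack and come away. Only press and push: do not lift or carry the rack, do not let it bump the gate arm, and leave the jar, mallet and burnisher alone.

Things in the scene. Friction and masses are not known exactly. Their poses are not given: they have to be found in the camera images.
- lane: Fixed open-topped lane: floor 4 mm thick from x = -204 to +96 mm, dark walls 24 mm high, 64 mm apart inside. Origin: on the bench, on the centre line, in the gate's plane. x runs along the lane the way the rack is pushed (to the robot's left, within 15 degrees), y to the left of that, z up. The gate's hinge is on the -y side, away from the robot.
- end_stop (a point): Centre of the end stop's rubber face at the far end of the lane: lane x = +86 mm, 25 mm above the bench. The stop is 40 mm high.
- rack: Loose wooden rack of punches, about 0.3 kg, 128 x 60 mm (2 mm side play). Origin: centre of its underside, on the lane floor 4 mm above the bench; x points ahead along the lane. Base 8 mm thick; block at x = +4 to +64 mm, 46 mm high, punch heads to 57 mm; gap behind it, 60 mm long, for the gate arm. It starts with its origin at lane x = -105 to -80 mm; home is lane x = +22 mm.
- rack_tail (a point): Middle of the rear face of the rack's upright push plate (60 mm wide, 8 mm thick, 46 mm high), 64 mm behind the rack's origin and 27 mm above its underside: the face for a finger to push.
- gate_angle (a joint): Gate angle, rad: 0 shut (held by a spring), 0.70 fully open (limit). The arm clears the rack from about 0.45; 0.55 to 0.65 is comfortable. It springs shut when let go; holding it open takes about 3 to 6 N down on the middle of the yellow bar. The rack pushed against the shut arm cannot open it.
- gate_hinge (a point): Point on the hinge axis in the gate's plane: lane x = 0, y = -52 mm, 46 mm above the bench. The hinge rod, 8 mm thick, runs along the lane at this height from lane x = -205 to +13 mm, between two steel posts 52 mm high at x = -210 and +18 mm.
- gate: The gate: hinge rod, yellow press bar and red arm in one. Red arm with a white end, 12 mm wide, 8 mm thick, reaching 44 mm from the hinge over the lane (to lane y = -8 mm). Shut, it is level, 42 to 50 mm above the bench, and blocks the rack. Origin: on the hinge axis in the gate's plane; y points along the arm.
- press_bar (a point): Yellow strip that works the gate, outside the lane beyond the hinge: 200 mm along the lane (x = -200 to 0), 32 mm wide, 4 mm thick. The point: centre of its top. Its middle line: shut, lane y = -95 mm, 45 mm high, sloping 0.35 rad, outer edge up; at 0.35 rad level, y = -92, 30 mm high; at 0.60 rad y = -87, 21 mm high. A finger can slide along it.
- gate_tip (a point): White free end of the red gate arm, 44 mm from the hinge axis, mid-thickness.
- wax_jar: Bystander: amber wax jar with steel lid, 54 mm across, 60 mm high, standing; origin under its centre. Leave alone.
- mallet: Bystander: white mallet standing on its head, handle up, 60 mm across, 140 mm high; origin under its centre. Leave alone.
- burnisher: Bystander: dark turned wooden burnisher standing upright, 40 mm across, 82 mm high; origin under its centre. Leave alone.
There are look-alikes about, which are no part of the job. Several things look just like the rack: the one meant starts farthest to the robot's right.

How it is judged:
On the way, in this order (a step that is already met when the one before it is completed fails the run):
1. the gate is held open by a finger on the yellow bar, the rack still short of the gate (value of joint gate_angle above 0.35 rad and contact force between the fingers and gate above 0.3 N and x of rack in the frame of lane below -0.066 m), for 0.1 s.
2. the rack is pushed under the gate by a finger while a finger holds the yellow bar down (value of joint gate_angle above 0.35 rad and contact force between the fingers and gate above 0.3 N and x of rack in the frame of lane between -0.055 and 0.01 m and contact force between the fingers and rack above 0.2 N), for 0.1 s.
At the end, for the whole second after the job is handed in: The rack lies flat in the lane with its nose within 6 mm of the end stop, at rest, and the gate is shut (under 0.06 rad) behind its block (x of rack in the frame of lane between 0.016 and 0.028 m and z of rack in the frame of lane between 0 and 0.008 m and y of rack in the frame of lane between -0.006 and 0.006 m and angle between rack's own z axis and vertical below 0.06 rad and value of joint gate_angle below 0.06 rad and linear speed of rack below 0.01 m/s); the robot touches nothing.
It fails at once if the rack is lifted or tipped (more than 8 mm off the lane floor, or 0.15 rad) (z of rack in the frame of lane above 0.012 m or angle between rack's own z axis and vertical above 0.15 rad).
It fails at once if the gate arm and the rack bump (more than 2 N) (contact force between gate and rack above 2 N).
It fails at once if a bystander is moved by more than 15 mm or tipped (distance of any of wax_jar, mallet, burnisher from where it was at the start of the episode above 0.015 m or angle between any of wax_jar, mallet, burnisher's own z axis and vertical above 0.3 rad).
It also fails if it takes over 40 s, if anything falls off the work surface, if the arm or the gripper's body presses on something with over 40 N, if the wrist force passes 120 N, or if a joint passes its speed limit or range.

## Robot

A 6-joint arm with a two-finger parallel gripper is mounted at the origin on the work surface. World frame = base frame: x ahead of the robot, y to its left, z up, the work surface at z = 0. Lengths are in m, angles in rad, forces in N, time in s.
With the tool pointing down it reaches from about 0.4 to 0.825 m from the base axis. Payload 7 kg.
Tool frame: the origin (TCP) lies on the mounting face of the last link; the fingertips stand 178 mm ahead of it and the grasp point (between the pads) lies arm.grip_depth ahead of it (arm.grip_depth is the distance from the TCP to the grasp point, in m); z points along the fingers, y is the direction in which the jaws open and shut (so a half turn about z gives the same grasp; the last joint's range is limited). The gripper opens to 88 mm and grips with 3 to 60 N. Pads are 19 mm wide; open, the fingers measure 130 mm over their backs; the gripper's body (78 mm by 193 mm) begins 47 mm behind the grasp point.
Start: joints at [0.288, 0.359, 0.012, 0, -1.224, -0.288], TCP at [0.675, -0, 0.405] pointing down, gripper open.
Joint ranges: [-3.07, 3.07], [-1.43, 2.12], [-1.02, 1.25], [-3.03, 1.67], [-3.05, -0], [-3.03, 3.03]. Speed limits (rad/s): [2.39, 2.39, 3.01, 3.14, 3.14, 3.14].

## Interface

Orientations are given as [roll, pitch, yaw] about the fixed x, y, z axes, in that order (R = Rz(yaw) Ry(pitch) Rx(roll)).
In Python, from station import arm gives the robot as it stands.
- The arm moves only by the tool carry_out, never from a script. Its argument "targets" is a list that holds one entry, the list of rows, each a list of 7 numbers: the turn, a rotation vector about the tool's x, y, z in units of 8 degrees (1.0 is 8 degrees), then the shift along the tool's x, y, z in units of 2.5 cm (1.0 is 2.5 cm), then the opening, from -1 (shut) to 1 (fully open). A call has 1 to 20 rows; each row shifts and turns the commanded pose from where the row before left it, along the tool's axes as they then stand; what a row does not reach is not made up. A row lasts 1/8 s, in which the tool goes at most 62.5 mm and 10.7 degrees, less where a joint would pass 70% of its speed; a pose out of reach is approached as far as the arm can. A call with a number of a shift or a turn outside -1 to 1 is refused whole. A call with a gripper value outside its range is refused whole. The fingers move at their own pace and stop on an object; "squeeze" is the grip in N (left out, the last holds). Time passes only in rows, so rows that do not move let the fingers close. It gives the time, the measured TCP pose, the force and the opening at its end, in the units of the state.
- arm.get_state(): the state, without advancing time (a new reading comes with each control period).
- arm.grab_frame(name): name is "scene" or "side" or "wrist"; returns (picture, depth): 400x640x3 uint8, red, green, blue; 400x640 float32, m along the optical axis (not along the pixel's ray), 0 where there is no reading.
- arm.camera_model(name): a dict with "camera_matrix" (3x3 intrinsics, pixels), "distortion" ([k1, k2, p1, p2, k3] as OpenCV has them; the pictures are not rectified), "world_from_camera" (4x4, takes a point from camera to world coordinates). Camera axes: x right, y down, z forward; pixel columns grow to the right and rows downward; lengths in m; the calibration is good to about 2 mm. A picture is of the moment at which its call begins: read the wrist's pose just before it. camera_model takes no time and is no camera call; for the wrist camera it gives the pose at the moment of the call.
- arm.job_done(): hands the job in, once; it reports no verdict.
Trained networks look in the newest picture that a camera, given by its name, has taken for a name from the list of things; names that differ only in an ending like _2 or _b are one class to them, and where a whole thing is asked for, a point or a joint stands for the part that bears it (a point fixed in the world has none). Each returns a list of dicts, best first, with "conf" (0 to 1); they miss things now and then, are a little off and sometimes report something else, mostly with a low value. They report only what shows in the picture. A call takes as long as a camera call. They do not tell look-alikes from the thing itself.
- arm.spot_in(camera, query): "point" ([row, column] in pixels, amid what is visible of it).
- arm.landmark_of(camera, query): "point" ([row, column] in pixels: a listed point, or the origin of a listed thing).
The state is a dict: "t": time; "q": joint angles; "qd": joint speeds; "joint_efforts": joint torques, N m; "eef_pos": TCP position; "ee_rot": TCP orientation; "force": force on the tool from outside, world axes, zero at the start; "moment": the same for the moment, N m; "width": finger opening in m.
Only numpy, scipy, OpenCV 4.12 (cv2) and the standard library are available. Lean on these libraries where they do the work, as an engineer would, in place of code of your own. Each camera call takes 0.05 s, during which the arm holds its last target.

## Working session

There is one attempt and no reset: what is moved stays moved. The work goes in short steps, Python scripts to look and compute and a tool call to move; the robot and the scene stay as the last step left them, time stands still between calls to the robot, and variables do not carry over. Pictures are saved under pics/ and viewed, and the job is handed in when it is done.

Besides the shell and the picture viewer there is one more tool, called by a JSON object that holds its "api" and its "payload", one argument or row to a line. carry_out: Moves the arm, as the interface text tells. Its arguments: {"type":"object","properties":{"targets":{"type":"array"},"squeeze":{"type":"number"}},"required":["targets"]}

```bash
mkdir -p pics; ls
python3 - <<'E'
from station import arm
import cv2
s=arm.get_state();print(s['t'],s['eef_pos'],s['ee_rot'],s['width'],arm.grip_depth)
for n in ("scene","side","wrist"):
    im,d=arm.grab_frame(n);cv2.imwrite(f"pics/{n}0.png",im[:,:,::-1])
    for q in ("rack","rack_tail","press_bar","gate_hinge","end_stop","gate_tip","lane"):
        try: print(n,q,[(round(r['conf'],2),[round(float(v)) for v in r['point']]) for r in arm.landmark_of(n,q)][:5])
        except Exception as e: print(n,q,e)
E
```

```text
pics
0.0 [ 6.74784840e-01 -2.39383093e-05  4.03724111e-01] [ 3.13990667e+00 -1.64156797e-04 -1.57092666e+00] 0.08731884687214614 0.1593
scene rack [(0.73, [331, 271]), (0.63, [153, 440]), (0.55, [170, 278])]
scene rack_tail [(0.97, [123, 408]), (0.83, [153, 250]), (0.72, [148, 340]), (0.71, [285, 296])]
scene press_bar [(0.65, [197, 251])]
scene gate_hinge [(0.82, [194, 321])]
scene end_stop [(0.92, [194, 381])]
scene gate_tip [(0.86, [172, 332])]
scene lane [(0.86, [191, 333]), (0.25, [216, 435])]
side rack [(0.91, [190, 398]), (0.69, [249, 324])]
side rack_tail [(0.93, [185, 374]), (0.8, [256, 342]), (0.66, [225, 199])]
side press_bar [(0.77, [221, 369])]
side gate_hinge [(0.9, [201, 322])]
side end_stop [(0.7, [195, 276])]
side gate_tip [(0.65, [208, 304])]
side lane [(0.74, [225, 299]), (0.61, [197, 280])]
wrist rack [(0.97, [267, 273]), (0.6, [177, 476])]
wrist rack_tail [(0.58, [123, 492]), (0.56, [265, 448])]
wrist press_bar []
wrist gate_hinge [(0.91, [264, 449])]
wrist end_stop [(0.61, [225, 552])]
wrist gate_tip []
wrist lane [(0.91, [247, 475])]
```

View pics/scene0.png

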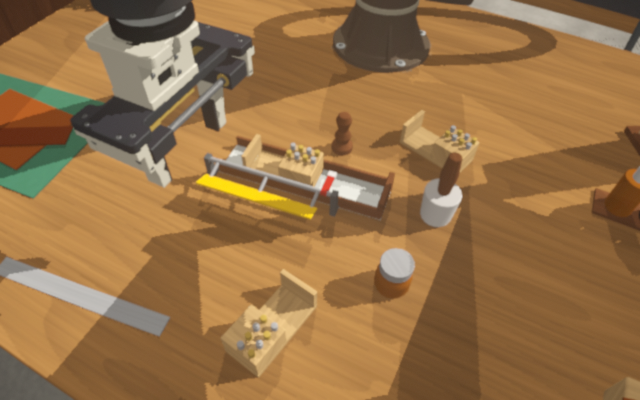

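View pics/side0.png

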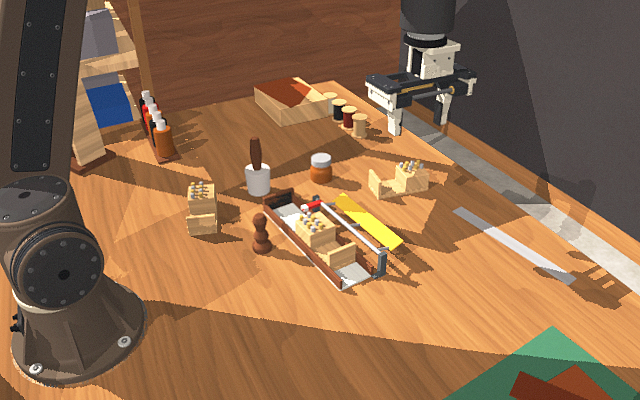

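View pics/wrist0.png

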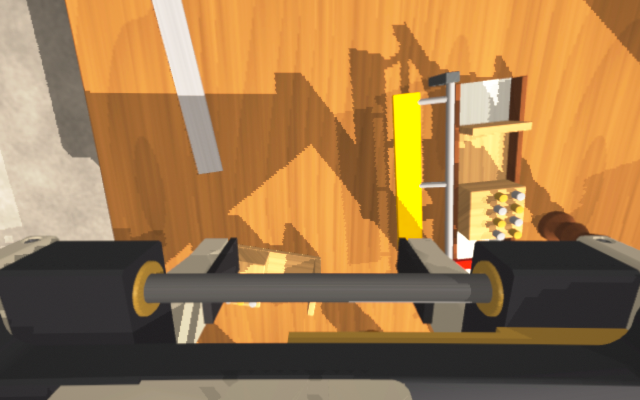

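The scene picture shows three racks: in the lane (278,170), right-hand loose one (440,153) and front loose one (271,331). I'll measure them all, along with the lane.

```bash
cat > h.py <<'E'
from station import arm
import numpy as np, cv2
def ray(n,rc,M=None):
    m=M or arm.camera_model(n);K=np.array(m['camera_matrix']);D=np.array(m['distortion']);T=np.array(m['world_from_camera'])
    p=cv2.undistortPoints(np.array([[[rc[1],rc[0]]]],float),K,D)[0,0]
    return T[:3,3],T[:3,:3]@np.array([p[0],p[1],1.])
def atz(n,rc,z,M=None):
    o,d=ray(n,rc,M);return o+d*(z-o[2])/d[2]
def cloud(n,d,M=None):
    m=M or arm.camera_model(n);K=np.array(m['camera_matrix']);D=np.array(m['distortion']);T=np.array(m['world_from_camera'])
    h,w=d.shape;c,r=np.meshgrid(np.arange(w),np.arange(h))
    p=cv2.undistortPoints(np.stack([c,r],-1).reshape(-1,1,2).astype(float),K,D).reshape(h,w,2)
    P=np.dstack([p[...,0]*d,p[...,1]*d,d])@T[:3,:3].T+T[:3,3]
    P[d==0]=np.nan
    return P
E
python3 - <<'E'
from h import *
np.set_printoptions(precision=4,suppress=True)
Z=dict(rack=.004,rack_tail=.031,press_bar=.045,gate_hinge=.046,end_stop=.025,gate_tip=.046,lane=0)
for n in ("scene","side","wrist"):
    im,d=arm.grab_frame(n);M=arm.camera_model(n);np.savez(f"{n}0.npz",im=im,d=d,P=cloud(n,d,M))
    for q in Z:
        for r in arm.landmark_of(n,q):
            print(n,q,round(r['conf'],2),np.round(r['point']),atz(n,r['point'],Z[q],M))
    P=cloud(n,d,M); print(n, np.isnan(P).mean())
    # yellow & red pixels
    R,G,B=[im[...,i].astype(int) for i in range(3)]
    y=(R>180)&(G>160)&(B<60); r=(R>150)&(G<60)&(B<60)
    for nm,m in(("yel",y),("red",r)):
        Q=P[m];Q=Q[~np.isnan(Q[:,0])];print(nm,m.sum(),len(Q),Q.mean(0) if len(Q) else '')
        if len(Q)>50:
            a=np.median(Q,0);Qx=Q[np.linalg.norm(Q-a,axis=1)<.15];u,s,v=np.linalg.svd(Qx-Qx.mean(0),full_matrices=0);print(v, (Qx-Qx.mean(0)).dot(v.T).min(0),(Qx-Qx.mean(0)).dot(v.T).max(0),Qx.mean(0))
E
```

```text
scene rack 0.9 [154. 436.] [0.3075 0.2343 0.004 ]
scene rack 0.7 [171. 279.] [ 0.4817 -0.0026  0.004 ]
scene rack 0.67 [328. 273.] [0.7413 0.137  0.004 ]
scene rack_tail 0.95 [288. 296.] [0.6836 0.1425 0.031 ]
scene rack_tail 0.88 [152. 249.] [ 0.4874 -0.0593  0.031 ]
scene rack_tail 0.73 [125. 410.] [0.2844 0.1692 0.031 ]
scene press_bar 0.91 [194. 253.] [0.5759 0.0066 0.045 ]
scene gate_hinge 0.75 [174. 279.] [0.5206 0.0214 0.046 ]
scene gate_hinge 0.59 [189. 323.] [0.5161 0.1002 0.046 ]
scene end_stop 0.73 [189. 381.] [0.4535 0.1791 0.025 ]
scene gate_tip 0.73 [174. 336.] [0.4774 0.1048 0.046 ]
scene lane 0.62 [188. 334.] [0.4696 0.0992 0.    ]
scene 0.0040078125
yel 969 963 [ 0.5776 -0.0161  0.0441]
[[ 0.1022 -0.9947 -0.009 ]
 [-0.866  -0.0845 -0.4928]
 [ 0.4894  0.0581 -0.8701]] [-0.1246 -0.0167 -0.0041] [0.1065 0.0618 0.0271] [ 0.5776 -0.0161  0.0441]
red 3 3 [0.5234 0.1046 0.05  ]
side rack 0.63 [218. 204.] [0.2924 0.2202 0.004 ]
side rack 0.62 [249. 322.] [0.4763 0.0078 0.004 ]
side rack 0.55 [183. 397.] [0.7466 0.1493 0.004 ]
side rack_tail 0.77 [225. 200.] [0.2706 0.1609 0.
[... 977 characters left out ...]
14 0.1269 0.004 ]
wrist rack_tail 0.77 [124. 493.] [ 0.4853 -0.0604  0.031 ]
wrist rack_tail 0.66 [224. 554.] [0.396  0.0551 0.031 ]
wrist press_bar 0.78 [188. 412.] [0.5706 0.0081 0.045 ]
wrist gate_hinge 0.71 [263. 448.] [0.5212 0.0996 0.046 ]
wrist lane 0.73 [247. 477.] [0.4647 0.0993 0.    ]
wrist 0.00406640625
yel 3700 3686 [ 0.5757 -0.0177  0.042 ]
[[ 0.1225 -0.9925  0.0003]
 [-0.7428 -0.0919 -0.6632]
 [-0.6582 -0.081   0.7485]] [-0.0942 -0.0186 -0.0337] [0.0759 0.0702 0.0849] [ 0.5757 -0.0177  0.042 ]
red 99 97 [0.5033 0.0963 0.0511]
[[ 0.9834 -0.1787 -0.0329]
 [-0.1796 -0.9833 -0.0285]
 [ 0.0272 -0.0339  0.9991]] [-0.0075 -0.0059 -0.0023] [0.0112 0.0054 0.0019] [0.502  0.0976 0.0485]
```

Only the rack in the lane (y≈0) lies farthest to the robot's right; the others are at y≈0.14 and 0.22. Now I'll refine the lane pose and find the bystanders.

Run:
```python
from h import *
np.set_printoptions(precision=4,suppress=True)
for n in ("scene","side","wrist"):
    z=np.load(f"{n}0.npz");im=z['im'];P=z['P'];R,G,B=[im[...,i].astype(int) for i in range(3)]
    y=(R>150)&(G>130)&(B<60)
    k,l,st,c=cv2.connectedComponentsWithStats(y.astype(np.uint8));j=1+np.argmax(st[1:,4]);m=cv2.erode((l==j).astype(np.uint8),np.ones((3,3)))>0
    Q=P[m];Q=Q[~np.isnan(Q[:,0])]
    med=np.median(Q,0)
    # plane fit robust then axis
    k=np.ones(len(Q),bool)
    for _ in range(6):
        u,s,v=np.linalg.svd(Q[k]-Q[k].mean(0),full_matrices=0);r=(Q-Q[k].mean(0))@v[2];k=abs(r)<.004
    a=v[0]*np.sign(v[0][1]);print(n,k.sum(),'dir',a,'yaw',np.degrees(np.arctan2(a[1],a[0])),'ext',np.ptp((Q[k]-Q[k].mean(0))@v.T,0),'mid',Q[k].mean(0),'nrm',v[2])
    for q in("wax_jar","mallet","burnisher"):
        arm.grab_frame(n)
        print(q,[(round(r['conf'],2),np.round(r['point']),atz(n,r['point'],0)) for r in arm.landmark_of(n,q)[:2]])
# topdown map from wrist+scene
H=np.full((500,400),0.);C=np.zeros((500,400,3),np.uint8)
for n in ("side","scene","wrist"):
    z=np.load(f"{n}0.npz");P=z['P'].reshape(-1,3);c=z['im'].reshape(-1,3)
    r=np.round((P[:,0]-.38)/.0008);q=np.round((P[:,1]+.15)/.0008)
    ok=(r>=0)&(r<400)&(q>=0)&(q<500)&(P[:,2]<.1)&(P[:,2]>-.01)
    for a,b,zz,cc in zip(q[ok].astype(int),r[ok].astype(int),P[ok,2],c[ok]):
        if zz>=H[a,b]: H[a,b]=zz;C[a,b]=cc
hm=cv2.applyColorMap((np.clip(H/.07,0,1)*255).astype(np.uint8),cv2.COLORMAP_JET)
cv2.imwrite("pics/top.png",np.hstack([C[:,:,::-1],hm]))
z=np.load("wrist0.npz");cv2.imwrite("pics/wcrop.png",cv2.resize(z['im'][60:280,380:600,::-1],None,fx=2.7,fy=2.7))
```

```text
scene 1198 dir [-0.1119  0.9937 -0.0012] yaw 96.42614948905789 ext [0.1988 0.0331 0.0049] mid [0.5765 0.0098 0.0453] nrm [-0.3378 -0.037   0.9405]
wax_jar [(0.58, array([284., 391.]), array([0.5987, 0.2565, 0.    ])), (0.25, array([191., 380.]), array([0.4366, 0.174 , 0.    ]))]
mallet [(0.84, array([216., 435.]), array([0.4463, 0.2757, 0.    ]))]
burnisher [(0.65, array([149., 338.]), array([0.3776, 0.065 , 0.    ]))]
side 19 dir [-0.1695  0.9853 -0.0203] yaw 99.75960774447063 ext [0.0655 0.0162 0.0062] mid [0.5731 0.0562 0.0492] nrm [ 0.234   0.0202 -0.972 ]
wax_jar [(0.65, array([247., 262.]), array([0.372, 0.072, 0.   ]))]
mallet [(0.55, array([190., 256.]), array([0.4377, 0.2798, 0.    ]))]
burnisher [(0.58, array([249., 262.]), array([0.3702, 0.0661, 0.    ]))]
wrist 3462 dir [-0.1233  0.9924 -0.0052] yaw 97.08410295837044 ext [0.1618 0.0341 0.0049] mid [ 0.5772 -0.0186  0.044 ] nrm [-0.343  -0.0377  0.9386]
wax_jar []
mallet []
burnisher [(0.71, array([224., 554.]), array([0.3707, 0.067 , 0.    ])), (0.43, array([265., 448.]), array([0.4991, 0.1257, 0.    ]))]
```

View pics/top.png

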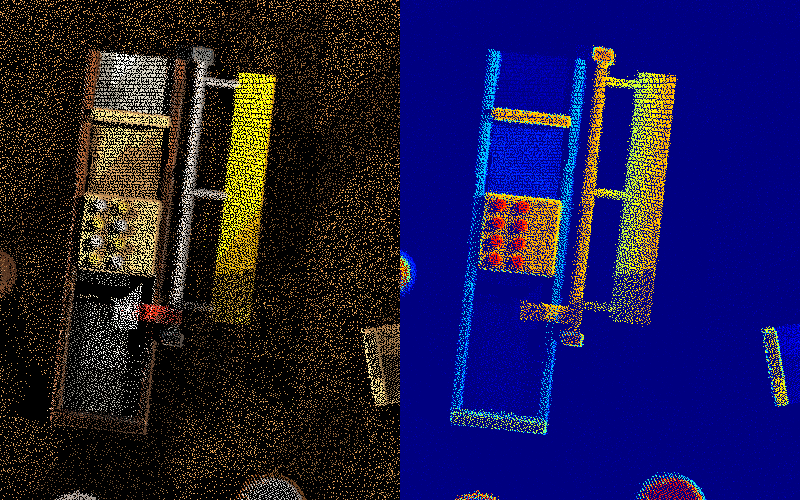

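View pics/wcrop.png

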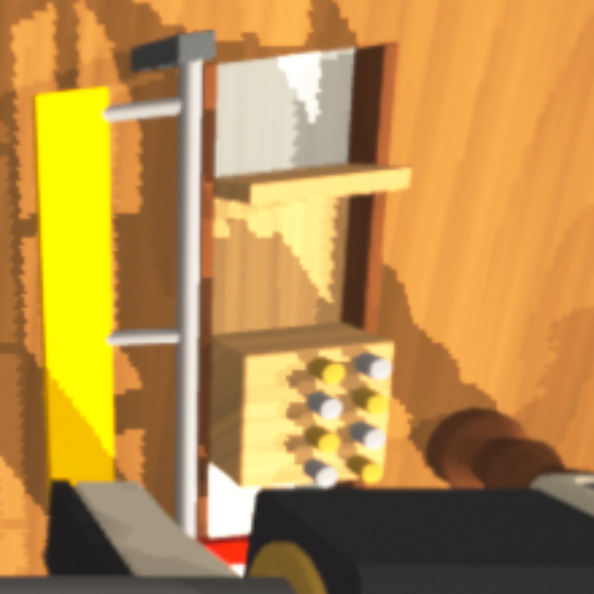

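```bash
cat >> h.py <<'E'
YAW=np.radians(96.7);O=np.array([.4704,.0980])
def lane(P):
    c,s=np.cos(YAW),np.sin(YAW);d=P[...,:2]-O
    return np.stack([d@[c,s],d@[-s,c],P[...,2]],-1)
def unlane(x,y):
    c,s=np.cos(YAW),np.sin(YAW);return O+[x*c-y*s,x*s+y*c]
E
python3 - <<'E'
from h import *
np.set_printoptions(precision=4,suppress=True)
for n in("scene","wrist"):
    L=lane(np.load(f"{n}0.npz")['P']).reshape(-1,3)
    def sel(x0,x1,y0,y1,z0,z1): return L[(L[:,0]>x0)&(L[:,0]<x1)&(L[:,1]>y0)&(L[:,1]<y1)&(L[:,2]>z0)&(L[:,2]<z1)]
    q=sel(-.18,-.02,-.065,-.04,.044,.06)
    if len(q)>20:print(n,'rod',len(q),np.polyfit(q[:,0]+.1,q[:,1],1),q[:,2].max())
    q=sel(-.19,-.13,-.03,.03,.044,.06);print('plate',len(q),np.polyfit(q[:,1],q[:,0],1),np.percentile(q[:,0],[2,98]),np.percentile(q[:,1],[1,99]),np.median(q[:,2]))
    for w in((.025,.055),(-.045,-.025)):
        q=sel(-.2,.08,*w,.021,.027);
        if len(q)>20:print('wall',len(q),np.polyfit(q[:,0]+.1,q[:,1],1),np.percentile(q[:,1],[2,98]))
    q=sel(.07,.12,-.03,.03,.036,.044);
    if len(q):print('stop top',np.percentile(q[:,0],[2,98]))
    q=sel(-.2,-.01,-.115,-.075,.03,.06);print('bar',np.percentile(q[:,1],[1,99]),np.percentile(q[:,0],[1,99]))
    q=sel(-.24,-.2,-.07,-.03,.03,.06);
    if len(q):print('post',np.median(q,0))
for nm,p in dict(burn=(.373,.066),mallet=(.442,.278),jar=(.5987,.2565)).items(): print(nm,lane(np.array([*p,0])))
print(unlane(-.178,-.045),unlane(-.05,-.045))
E
```

```text
scene rod 443 [-0.0081 -0.0512] 0.05222690228137272
plate 144 [ 0.025  -0.1535] [-0.1586 -0.1501] [-0.0273  0.0295] 0.048975526513405754
wall 338 [-0.0045  0.0364] [0.0323 0.0407]
wall 174 [-0.014  -0.0318] [-0.0374 -0.0266]
stop top [0.0859 0.0956]
bar [-0.109 -0.077] [-0.1975 -0.0113]
post [-0.2073 -0.0532  0.0473]
wrist rod 1181 [-0.0087 -0.0499] 0.050986599369482244
plate 484 [-0.0006 -0.1553] [-0.1593 -0.1511] [-0.0267  0.0295] 0.04877783914871864
wall 570 [-0.0046  0.0377] [0.0348 0.0414]
wall 1005 [-0.002  -0.0312] [-0.0347 -0.0263]
bar [-0.108  -0.0772] [-0.1986 -0.0425]
post [-0.2102 -0.0503  0.0495]
burn [-0.0204  0.1005  0.    ]
mallet [0.1821 0.0072 0.    ]
jar [ 0.1424 -0.1459  0.    ]
[ 0.5359 -0.0735] [0.5209 0.0536]
```

```bash
sed -i 's/^YAW=.*/YAW=np.radians(96.3);O=np.array([.4704,.0980])/' h.py
cat >> h.py <<'E'
# re-centre: same point at lane x=-.1 for yaw 96.7, shifted +1.2mm in lane y
_p=np.array([.4704,.0980])-.1*np.array([np.cos(np.radians(96.7)),np.sin(np.radians(96.7))])
O=_p+.1*np.array([np.cos(YAW),np.sin(YAW)])+.0012*np.array([-np.sin(YAW),np.cos(YAW)])
from scipy.spatial.transform import Rotation as Ro
def delta(x,y,ztip):
    s=arm.get_state();p=np.array(s['eef_pos']);R=Ro.from_euler('xyz',s['ee_rot'])
    T=np.array([*unlane(x,y),ztip+.178]);Rt=Ro.from_euler('xyz',[np.pi,0,YAW-np.pi])
    return (R.inv()*Rt).as_rotvec()/np.radians(8), R.inv().apply(T-p)/.025
def where():
    s=arm.get_state();p=np.array(s['eef_pos']);R=Ro.from_euler('xyz',s['ee_rot'])
    tip=p+R.apply([0,0,.178]);Rt=Ro.from_euler('xyz',[np.pi,0,YAW-np.pi])
    print('t',round(s['t'],2),'tip lane mm',np.round(lane(tip)*1000,1),'rotdeg',np.round(np.degrees((R.inv()*Rt).as_rotvec()),2),'w',round(s['width']*1000,1),'F',np.round(s['force'],1))
E
python3 - <<'E'
from h import *
print(O);where();print(delta(-.178,-.045,.085))
E
```

```text
[0.46990089 0.09794735]
t 3.3 tip lane mm [-119.9 -193.1  226.7] rotdeg [ 0.  -0.  -6.3] w 87.6 F [ 0.3  0.7 -0.2]
(array([ 2.09634660e-04, -1.27115647e-04, -7.87316374e-01]), array([2.96080986, 5.6320019 , 5.66668025]))
```

{"api": "carry_out", "payload": {
  "targets": [
    [[0,0,-0.787,0,0,0,0.57],[0,0,0,0.33,0.85,0.6,0.57],[0,0,0,0.33,0.85,0.6,0.57],[0,0,0,0.33,0.85,0.8,0.57],[0,0,0,0.33,0.85,0.8,0.57],[0,0,0,0.33,0.85,0.8,0.57],[0,0,0,0.33,0.85,0.8,0.57],[0,0,0,0.33,0.82,0.8,0.57],[0,0,0,0,0,0,0.57],[0,0,0,0,0,0,0.57]]
  ]
}}

```text
t: 4.55
eef_pos: [0.535, -0.0735, 0.2754]
ee_rot: [-3.14, -0.0, -1.461]
force: [0.4, 0.4, 0.6]
width: 0.0684
```

Run:
```python
from h import *
where();print(delta(-.178,-.045,.085))
for n in("scene","side","wrist"):
    im,d=arm.grab_frame(n);np.savez(f"{n}1.npz",im=im,d=d,P=cloud(n,d))
    if n=="wrist": cv2.imwrite("pics/w1.png",im[:,:,::-1])
    elif n=="side": cv2.imwrite("pics/si1.png",cv2.resize(im[100:320,220:500,::-1],None,fx=2.7,fy=2.7))
    else: cv2.imwrite("pics/sc1.png",cv2.resize(im[50:280,150:430,::-1],None,fx=2.6,fy=2.6))
where()
```

```text
t 4.55 tip lane mm [-177.6  -46.1   97.4] rotdeg [-0.08 -0.01  0.01] w 68.4 F [0.4 0.4 0.6]
(array([-0.01002317, -0.00159794,  0.00167517]), array([0.01737357, 0.03546079, 0.49510789]))
t 4.7 tip lane mm [-177.4  -46.2   97.3] rotdeg [-0.08 -0.    0.02] w 68.8 F [ 0.3  0.3 -0.6]
```

View pics/w1.png

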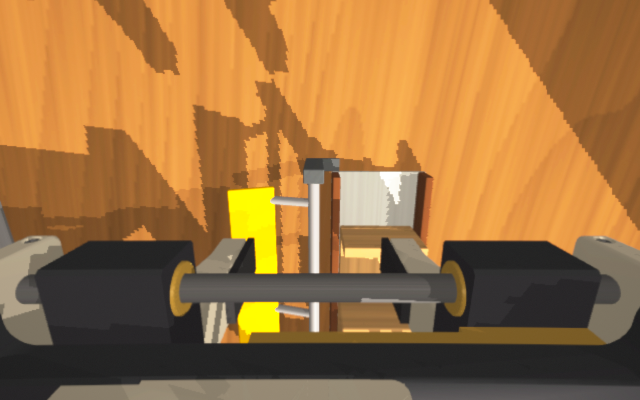

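View pics/si1.png

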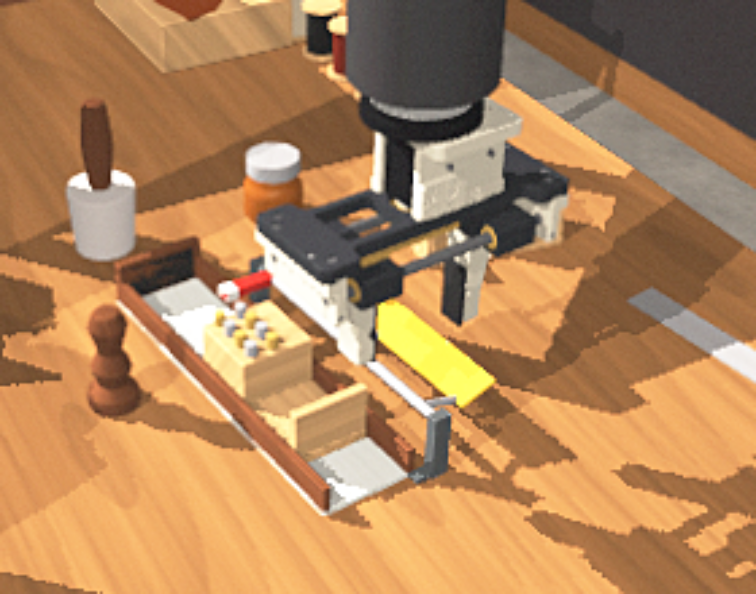

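View pics/sc1.png

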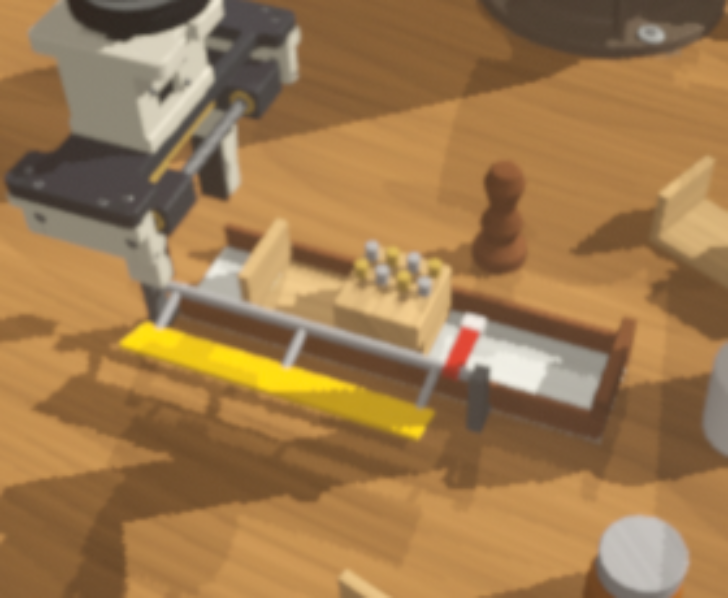

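Run:
```python
from h import *
np.set_printoptions(precision=1,suppress=True)
L=np.vstack([lane(np.load(f"{n}1.npz")['P']).reshape(-1,3) for n in("scene","side")])*1000
for z0 in range(84,180,8):
    q=L[(L[:,2]>z0)&(L[:,2]<z0+8)&(abs(L[:,0]+178)<60)&(abs(L[:,1]+46)<120)]
    a=q[q[:,1]<-46];b=q[q[:,1]>=-46]
    f=lambda a:(len(a),np.percentile(a[:,0],[2,98]),np.percentile(a[:,1],[2,98])) if len(a)>3 else len(a)
    print(z0,f(a),f(b))
```

```text
84 0 0
92 (12, array([-185.3, -165.3]), array([-97.7, -80.9])) (19, array([-185.9, -167.5]), array([-13.4,  -6.4]))
100 (106, array([-188.7, -163.9]), array([-98.8, -79.7])) (96, array([-188.2, -164.9]), array([-14.1,   5.2]))
108 (122, array([-189.5, -164.3]), array([-98.7, -79.5])) (112, array([-188.7, -164.1]), array([-13.6,   5.2]))
116 (83, array([-188.4, -164.2]), array([-98.4, -79.4])) (101, array([-188.5, -164.7]), array([-14.1,   6.2]))
124 (62, array([-188.9, -164.8]), array([-95.7, -79.6])) (89, array([-188.8, -164.2]), array([-13.9,   7.4]))
132 (61, array([-188.6, -164.5]), array([-98.6, -79.2])) (95, array([-189.3, -164.1]), array([-13.9,   8.6]))
140 (63, array([-188.9, -172.2]), array([-100.2,  -79.4])) (73, array([-188.8, -164.3]), array([-13.1,  10.6]))
148 (37, array([-189.5, -166. ]), array([-99.9, -82.8])) (30, array([-188.6, -169.2]), array([-10.3,  11.7]))
156 (57, array([-208.8, -139.2]), array([-136.3,  -83. ])) (26, array([-177.6, -140.9]), array([-10.7,  38.6]))
164 (315, array([-215.4, -136.6]), array([-136.8,  -84.1])) (222, array([-216., -137.]), array([-9.9, 43.9]))
172 (508, array([-216.1, -136.9]), array([-136.7,  -49.4])) (495, array([-216.1, -137.1]), array([-43.2,  43.5]))
```

{"api": "carry_out", "payload": {
  "targets": [
    [[0,0,0,0.1,0,0.5,0.57],[0,0,0,0,0,0.6,0.57],[0,0,0,0,0,0.5,0.57],[0,0,0,0,0,0.4,0.57],[0,0,0,0,0,0.4,0.57],[0,0,0,0,0,0.3,0.57],[0,0,0,0,0,0.2,0.57],[0,0,0,0,0,0,0.57],[0,0,0,0,0,0,0.57]]
  ]
}}

```text
t: 5.82
eef_pos: [0.5343, -0.0763, 0.2024]
ee_rot: [3.141, -0.0, -1.461]
force: [-3.9, -0.7, 8.4]
width: 0.0685
```

```bash
cat > look.py <<'E'
import sys
from h import *
k=sys.argv[1];where()
np.set_printoptions(precision=1,suppress=True)
Ls=[]
for n in("scene","side"):
    im,d=arm.grab_frame(n);P=cloud(n,d);L=lane(P).reshape(-1,3)*1000;Ls.append(L)
    c=im.reshape(-1,3).astype(int);y=(c[:,0]>130)&(c[:,1]>110)&(c[:,2]<60)&(L[:,1]<-70)&(L[:,1]>-120)&(L[:,0]>-200)&(L[:,0]<0)
    q=L[y]; 
    if len(q)>30:
        A=np.polyfit(q[:,1],q[:,2],1);print(n,'bar n',len(q),'slope rad',np.arctan(A[0]),'gate ang',0.35+np.arctan(A[0]),'med',np.median(q,0))
    if n=="side": cv2.imwrite(f"pics/si{k}.png",cv2.resize(im[100:320,220:500,::-1],None,fx=2.7,fy=2.7))
    else: cv2.imwrite(f"pics/sc{k}.png",cv2.resize(im[50:280,150:430,::-1],None,fx=2.6,fy=2.6))
L=np.vstack(Ls)
r=L[(abs(L[:,0])<5)&(L[:,1]>-45)&(L[:,1]<-3)&(L[:,2]>40)&(L[:,2]<90)]
if len(r)>5:
    A=np.polyfit(r[:,1],r[:,2],1);print('arm slope',np.arctan(A[0]),len(r))
q=L[(L[:,1]>12)&(L[:,1]<28)&(L[:,2]>46)&(L[:,2]<53)&(L[:,0]<-20)];
h=np.histogram(q[:,0],bins=np.arange(-200,0,4));print('z46-53 x hist',[(int(b),int(a)) for a,b in zip(*h) if a>2])
E
python3 look.py 2
```

```text
t 5.83 tip lane mm [-180.3  -44.9   24.4] rotdeg [ 0.01 -0.02  0.01] w 68.5 F [-3.9 -0.7  8.4]
scene bar n 1990 slope rad 0.20400558992204457 gate ang 0.5540055899220445 med [-85.  -89.7  22.2]
side bar n 119 slope rad 0.2475073126423844 gate ang 0.5975073126423844 med [-47.  -88.3  24.2]
arm slope 0.4759426317971475 183
z46-53 x hist [(-160, 22), (-156, 22), (-152, 15), (-92, 18), (-88, 16), (-84, 14), (-80, 16), (-76, 10), (-72, 10), (-68, 11), (-64, 19), (-60, 7), (-56, 10), (-52, 12), (-48, 20), (-44, 8), (-40, 11), (-36, 16), (-32, 12)]
```

View pics/si2.png

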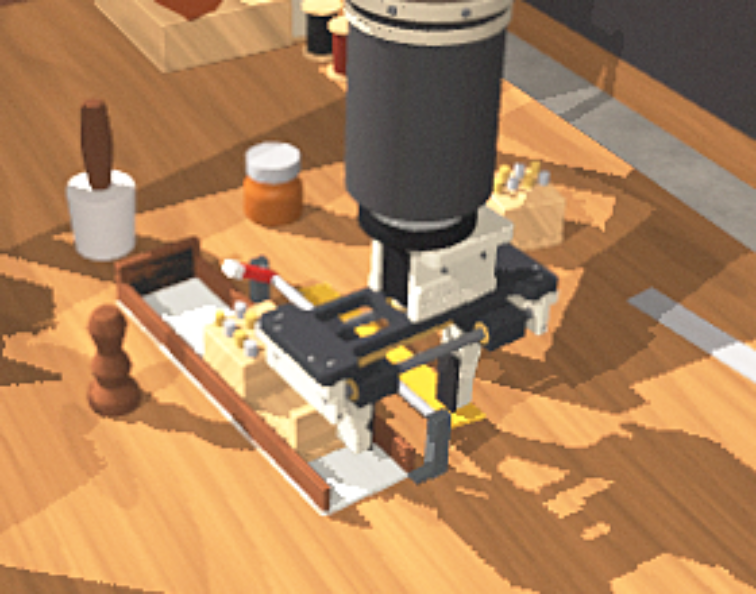

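View pics/sc2.png

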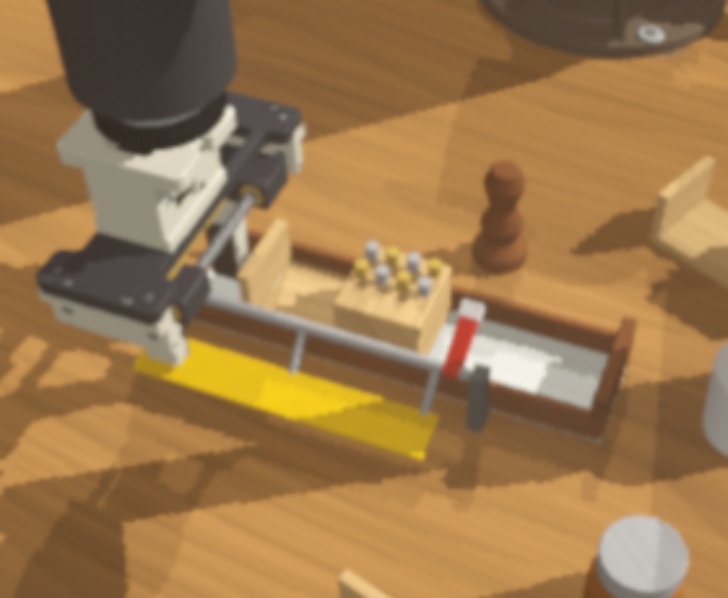

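Gate is up at about 0.55 rad with the bar pressed and the rack untouched (plate rear at x≈-160 mm). Lowering 1 mm more and starting the push.

{"api": "carry_out", "payload": {
  "targets": [
    [[0,0,0,0,0,0.04,0.57],[0,0,0,-0.1,0,0,0.57],[0,0,0,-0.1,0,0,0.57],[0,0,0,-0.1,0,0,0.57],[0,0,0,-0.12,0,0,0.57],[0,0,0,-0.15,0,0,0.57],[0,0,0,-0.15,0,0,0.57],[0,0,0,-0.08,0,0,0.57],[0,0,0,0,0,0,0.57]]
  ]
}}

```text
t: 7.05
eef_pos: [0.5325, -0.0561, 0.2014]
ee_rot: [-3.141, -0.0, -1.46]
force: [0.9, -2.9, 4.7]
width: 0.0692
```

```bash
python3 look.py 3
```

```text
t 7.05 tip lane mm [-160.   -45.5   23.4] rotdeg [-0.04 -0.01  0.02] w 69.2 F [ 0.9 -2.9  4.7]
scene bar n 1874 slope rad 0.2284621632782537 gate ang 0.5784621632782536 med [-79.6 -89.8  21. ]
side bar n 88 slope rad 0.42664117282673647 gate ang 0.7766411728267364 med [-171.4  -91.6   22.1]
arm slope 0.5222866855407069 182
z46-53 x hist [(-152, 7), (-148, 33), (-144, 25), (-84, 7), (-80, 20), (-76, 8), (-72, 16), (-68, 19), (-64, 7), (-60, 7), (-56, 18), (-52, 13), (-48, 8), (-44, 13), (-40, 17), (-36, 11), (-32, 7), (-28, 15), (-24, 19)]
```

View pics/si3.png

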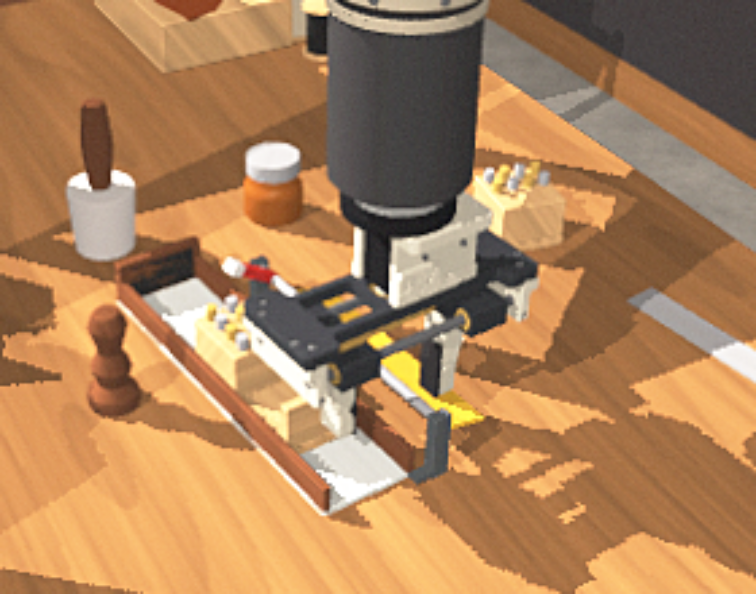

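View pics/sc3.png

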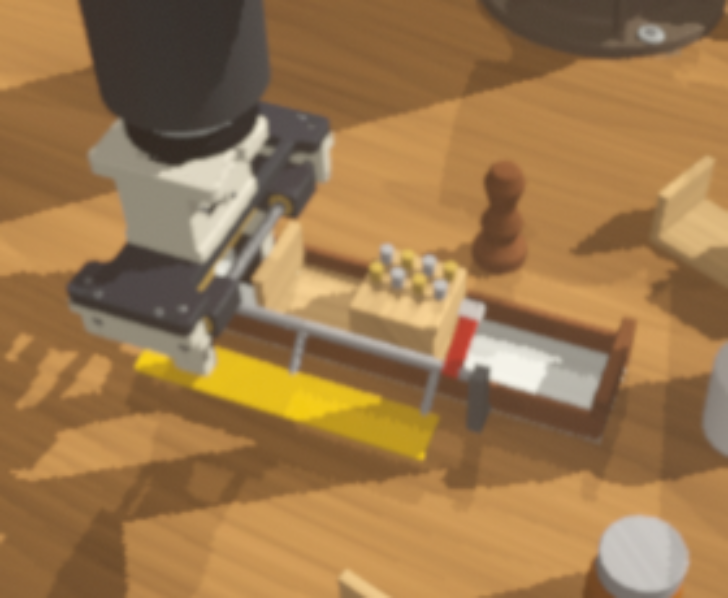

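{"api": "carry_out", "payload": {
  "targets": [
    [[0,0,0,-0.1,0,0,0.57],[0,0,0,-0.15,0,0,0.57],[0,0,0,-0.15,0,0,0.57],[0,0,0,-0.15,0,0,0.57],[0,0,0,-0.15,0,0,0.57],[0,0,0,-0.15,0,0,0.57],[0,0,0,-0.15,0,0,0.57],[0,0,0,-0.15,0,0,0.57],[0,0,0,-0.15,0,0,0.57],[0,0,0,-0.15,0,0,0.57],[0,0,0,-0.15,0,0,0.57],[0,0,0,-0.15,0,0,0.57],[0,0,0,-0.15,0,0,0.57],[0,0,0,-0.15,0,0,0.57],[0,0,0,-0.15,0,0,0.57],[0,0,0,-0.15,0,0,0.57],[0,0,0,-0.15,0,0,0.57],[0,0,0,-0.1,0,0,0.57],[0,0,0,0,0,0,0.57]]
  ]
}}

```text
t: 9.52
eef_pos: [0.5251, 0.0084, 0.2012]
ee_rot: [3.141, -0.0, -1.461]
force: [1.8, -3.9, 5.0]
width: 0.0686
```

```bash
python3 look.py 4
```

```text
t 9.53 tip lane mm [-95.1 -45.   23.2] rotdeg [ 0.01 -0.01  0.01] w 68.6 F [ 1.8 -3.9  5. ]
scene bar n 1595 slope rad 0.2264462058058643 gate ang 0.5764462058058643 med [-69.  -91.2  20.1]
side bar n 230 slope rad 0.32905182231482993 gate ang 0.6790518223148299 med [-113.7  -89.2   22.3]
arm slope 0.2689771236066057 151
z46-53 x hist [(-84, 27), (-80, 22), (-76, 10)]
```

View pics/si4.png

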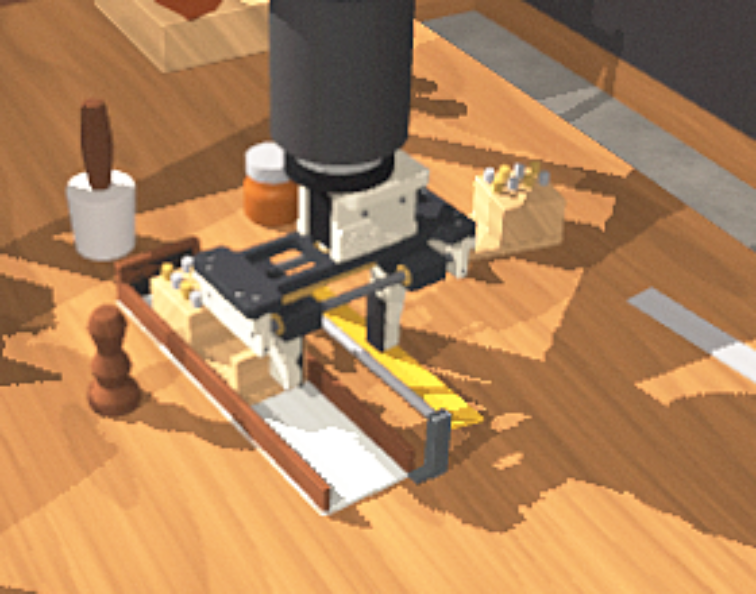

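View pics/sc4.png

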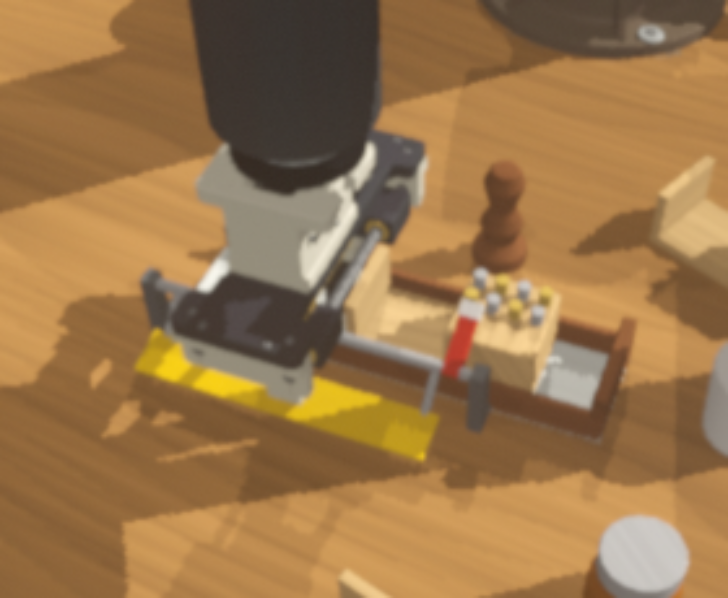

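Pushing on, slowing near the stop.

{"api": "carry_out", "payload": {
  "targets": [
    [[0,0,0,-0.1,0,0,0.57],[0,0,0,-0.15,0,0,0.57],[0,0,0,-0.15,0,0,0.57],[0,0,0,-0.15,0,0,0.57],[0,0,0,-0.15,0,0,0.57],[0,0,0,-0.15,0,0,0.57],[0,0,0,-0.15,0,0,0.57],[0,0,0,-0.15,0,0,0.57],[0,0,0,-0.15,0,0,0.57],[0,0,0,-0.1,0,0,0.57],[0,0,0,-0.06,0,0,0.57],[0,0,0,0,0,0,0.57]]
  ]
}}

```text
t: 11.12
eef_pos: [0.521, 0.0445, 0.2011]
ee_rot: [3.141, -0.0, -1.461]
force: [0.7, -4.1, 5.3]
width: 0.0688
```

```bash
python3 look.py 5
```

```text
t 11.12 tip lane mm [-58.8 -44.8  23.1] rotdeg [ 0.03 -0.02  0.01] w 68.8 F [ 0.7 -4.1  5.3]
scene bar n 1578 slope rad 0.23473303235071713 gate ang 0.5847330323507172 med [-108.7  -91.4   20. ]
side bar n 346 slope rad 0.3387361411444665 gate ang 0.6887361411444665 med [-127.3  -85.9   22.9]
arm slope 0.5641429943988228 133
z46-53 x hist [(-52, 7), (-48, 17), (-44, 23), (-40, 7)]
```

View pics/sc5.png

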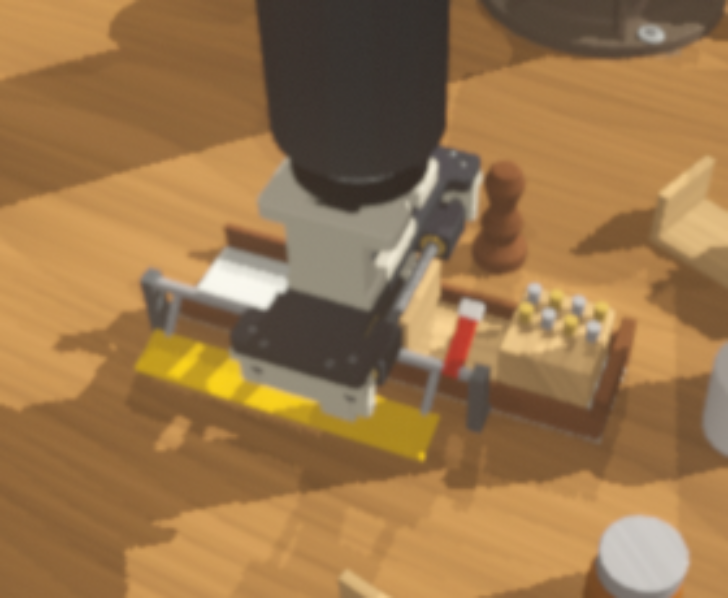

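{"api": "carry_out", "payload": {
  "targets": [
    [[0,0,0,-0.06,0,0,0.57],[0,0,0,-0.06,0,0,0.57],[0,0,0,-0.04,0,0,0.57],[0,0,0,0,0,0,0.57]]
  ]
}}

```text
t: 11.72
eef_pos: [0.5205, 0.0484, 0.2012]
ee_rot: [3.141, -0.001, -1.461]
force: [1.5, -4.2, 5.9]
width: 0.069
```

```bash
python3 look.py 6
```

```text
t 11.72 tip lane mm [-54.9 -44.7  23.2] rotdeg [ 0.04 -0.03  0.01] w 69.0 F [ 1.5 -4.2  5.9]
scene bar n 1578 slope rad 0.24240823677243523 gate ang 0.5924082367724353 med [-112.8  -91.4   19.8]
side bar n 347 slope rad 0.32502057139862417 gate ang 0.6750205713986241 med [-144.   -86.4   22.8]
arm slope 0.6101301583764346 133
z46-53 x hist [(-48, 7), (-44, 15), (-40, 24), (-36, 9)]
```

Not yet at the stop (force unchanged); a bit more.

{"api": "carry_out", "payload": {
  "targets": [
    [[0,0,0,-0.05,0,0,0.57],[0,0,0,-0.04,0,0,0.57],[0,0,0,0,0,0,0.57]]
  ]
}}

```text
t: 12.2
eef_pos: [0.5201, 0.0495, 0.2011]
ee_rot: [3.139, -0.003, -1.459]
force: [4.0, -14.1, 6.1]
width: 0.069
```

```bash
python3 look.py 7
python3 - <<'E'
from h import *
n="scene";im,d=arm.grab_frame(n);L=lane(cloud(n,d)).reshape(-1,3)*1000
q=L[(abs(L[:,1])<26)&(L[:,2]>35)&(L[:,2]<56)&(L[:,0]>10)&(L[:,0]<110)];h=np.histogram(q[:,0],bins=np.arange(10,110,3));print([(int(b),int(a)) for a,b in zip(*h)])
E
```

```text
t 12.2 tip lane mm [-54.1 -44.2  23.1] rotdeg [ 0.12 -0.15  0.08] w 69.0 F [  4.  -14.1   6.1]
scene bar n 1588 slope rad 0.25305349693324697 gate ang 0.603053496933247 med [-114.1  -91.2   19.6]
side bar n 349 slope rad 0.37681855997590447 gate ang 0.7268185599759045 med [-143.7  -85.9   22.3]
arm slope 0.5907051444019097 136
z46-53 x hist [(-48, 3), (-44, 19), (-40, 14), (-36, 13)]
[(10, 0), (13, 0), (16, 0), (19, 0), (22, 0), (25, 28), (28, 32), (31, 29), (34, 39), (37, 50), (40, 46), (43, 28), (46, 32), (49, 38), (52, 47), (55, 42), (58, 35), (61, 34), (64, 45), (67, 44), (70, 44), (73, 32), (76, 31), (79, 40), (82, 48), (85, 61), (88, 45), (91, 44), (94, 31), (97, 0), (100, 0), (103, 0), (106, 0)]
```

View pics/sc7.png

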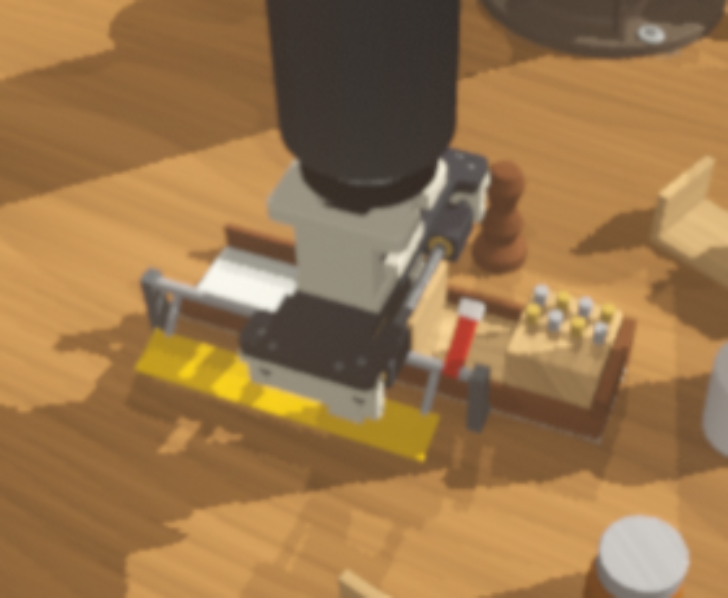

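The force jumped to 14 N, and the block runs from x≈26 up to the stop: the rack is home. Backing off the plate, then rising slowly so the gate closes.

{"api": "carry_out", "payload": {
  "targets": [
    [[0,0,0,0.05,0,0,0.57],[0,0,0,0.15,0,0,0.57],[0,0,0,0.25,0,0,0.57],[0,0,0,0.1,0,0,0.57],[0,0,0,0,0,0,0.57],[0,0,0,0,0,-0.15,0.57],[0,0,0,0,0,-0.2,0.57],[0,0,0,0,0,-0.2,0.57],[0,0,0,0,0,-0.2,0.57],[0,0,0,0,0,-0.2,0.57],[0,0,0,0,0,-0.3,0.57],[0,0,0,0,0,-0.5,0.57],[0,0,0,0,0,-0.8,0.57],[0,0,0,0,0,-1,0.57],[0,0,0,0,0,-1,0.57],[0,0,0,0,0,-1,0.57],[0,0,0,0,0,0,0.57],[0,0,0,0,0,0,0.57],[0,0,0,0,0,0,0.57]]
  ]
}}

```text
t: 14.72
eef_pos: [0.5216, 0.0371, 0.3392]
ee_rot: [3.14, -0.0, -1.461]
force: [1.1, -0.1, -0.4]
width: 0.0688
```

```bash
python3 look.py 8
python3 - <<'E'
from h import *
L=[]
for n in("scene","wrist"):
    im,d=arm.grab_frame(n);L.append(lane(cloud(n,d)).reshape(-1,3)*1000)
for q in L:
    q=q[(abs(q[:,1])<26)&(q[:,2]>35)&(q[:,2]<56)&(q[:,0]>-60)&(q[:,0]<110)]
    h=np.histogram(q[:,0],bins=np.arange(-60,110,3));print([(int(b),int(a)) for a,b in zip(*h) if a])
E
```

```text
t 14.72 tip lane mm [-66.2 -44.5 161.2] rotdeg [ 0.09 -0.02 -0.01] w 68.8 F [ 1.1 -0.1 -0.4]
scene bar n 1540 slope rad -0.5094368403935707 gate ang -0.15943684039357076 med [-93.2 -96.3  45.4]
side bar n 196 slope rad 0.08728846827934089 gate ang 0.43728846827934087 med [-49.8 -95.8  46.9]
arm slope -0.011603974290629886 178
z46-53 x hist [(-48, 6), (-44, 23), (-40, 22), (-36, 12)]
[(-45, 1), (-42, 44), (-39, 47), (-36, 81), (-9, 5), (-6, 15), (-3, 17), (0, 16), (3, 24), (6, 4), (24, 19), (27, 35), (30, 35), (33, 32), (36, 45), (39, 47), (42, 36), (45, 33), (48, 35), (51, 50), (54, 41), (57, 34), (60, 35), (63, 35), (66, 48), (69, 45), (72, 37), (75, 36), (78, 35), (81, 48), (84, 60), (87, 44), (90, 42), (93, 47)]
[(-45, 349), (-42, 178), (-39, 166), (-36, 37), (-9, 104), (-6, 62), (-3, 58), (0, 62), (3, 36), (36, 1), (39, 80), (42, 169), (45, 101), (48, 87), (51, 102), (54, 92), (57, 155), (60, 105), (63, 89), (66, 90), (69, 90), (72, 72)]
```

View pics/sc8.png

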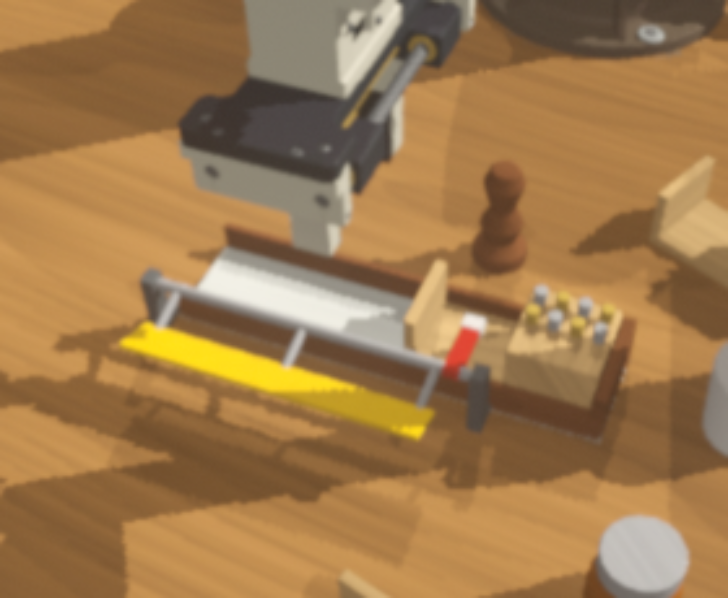

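View pics/si8.png

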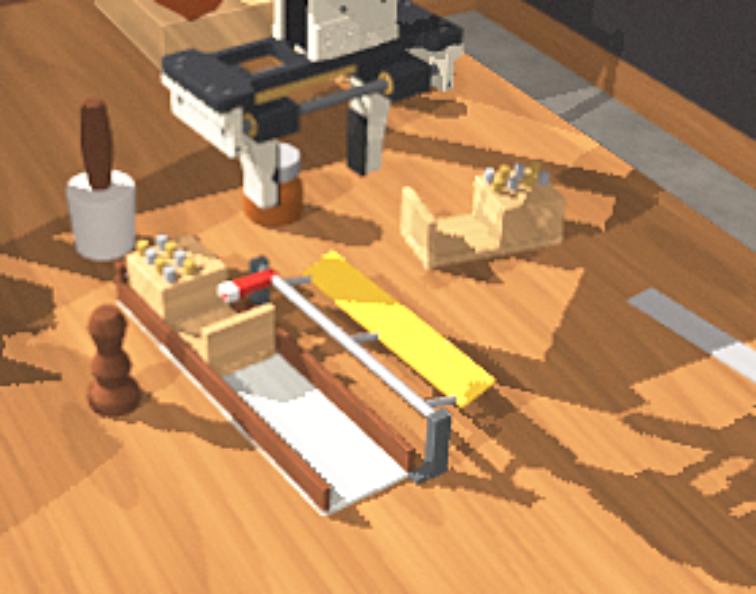

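```bash
python3 -c "
from station import arm
print(arm.job_done())"
```

```text
the job is handed in; nothing more can be done
None
```

The rack is home in its lane with the gate shut behind it, and I handed the job in at about 15 s of the 40 s; no verdict is reported.

**What I did:** One finger pressed the yellow bar to about 0.58 rad. The other finger pushed the rack about 117 mm along the lane, until the sideways force jumped from about 4 N to 14 N at the end stop. I then backed off 12 mm and rose slowly so the gate sprang shut.

**Last checks:**
- **Rack:** its push plate lies at lane x of about -43 to -34 mm and its block starts at about +25 mm. Both match home at +22 mm.
- **Gate:** the red arm measured level, at about -0.01 rad.
- **Robot:** the force on the tool was near zero, with the fingertips about 160 mm above the bench.
- **Bystanders:** the jar, mallet and burnisher look unmoved in the pictures.

**One disagreement:** gate angles worked out from the bar's slope were unreliable, at -0.16 and +0.44 rad after closing. I judged the gate shut from the arm's slope, the bar's height of about 45 mm, and the pictures.

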